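# Roll a tapered bench bin onto its broad side and nest it home in the holder

## Task

The blue tapered bench bin with a slot mouth stands on one of its narrow sides. Tip it over onto a broad side, then push it along the bench, closed end first, into the matching tapered grey holder shell, which gives a little on its sprung slide, and press it home until the two side clips snap in behind its rim and its rim lies against the shell's rim. Keep the bin down on the bench while you roll and slide it (do not lift it clear), do not ram it into the holder, and leave the two bottles and the can standing where they are.

Things in the scene. Friction and masses are not known exactly. Their poses are not given: they have to be found in the camera images.
- bin_center (a point): Loose blue tapered rectangular tub, 110 mm long, 0.28 to 0.46 kg. Point: on its axis, half-way. x: from the open mouth (x = -55 mm) to the closed base (+55); y the wide way, z the narrow way. Outside, y by z: rim 94 x 50 (x = -55 to -47); walls 84 x 40 behind the rim, tapering evenly to 62 x 24 at the base. On the bench it rests on the rim's edge and the base's edge, the axis dipping to the base.
- bin: The same bin; same origin and axes. Start: on a narrow side, y vertical, 94 mm high at the rim, 61 at the base, centre 39 mm up, axis dipping 0.156 rad, base to the robot's left, towards the holder. On a broad side (z up or down, both are right): 50 mm high at the rim, centre 19 mm up, axis dipping 0.127 rad. One tip moves the centre about 60 mm sideways.
- bin_rim (a point): Centre of the bin's mouth, in the plane of the rim's face; axes as the bin's. The rim is turned in: opening 60 x 22 mm, flat face 14 to 17 mm broad all round. On a broad side the rim's lower edge stands out farthest behind (about 3 mm beyond the middle), so an upright finger behind the bin touches it there. Pushed low there the bin slides in level; pushed high it may pitch and wedge.
- holder_home (a point): Where the bin's centre lies when it is fully home, 19 mm above the bench. Axes are the holder's: x level, into the holder (the way to push), y across, z up. It belongs to the holder's grey shell and moves with it: the shell sits on a sprung slide and gives way up to 10 mm along x when pushed (1.5 N to start, 6 N at the end), and comes back when let go.
- holder: The holder's fixed U-shaped aluminium foot plate, 120 mm wide, 4 mm thick, beside and behind the shell. Axes as holder_home; origin on the bench 50 mm before it, under the rim of the unpushed shell. Shell: two sides, a top and a back, no bottom, so the bin slides in on the bench itself; the bin's shape with 1.5 mm of room; mouth 87 mm wide inside, 103 outside, 54 high.
- shell_mouth (a point): Middle of the shell's mouth, where its rim faces the coming bin; moves with the shell. A sprung steel clip on each side reaches 28 mm out before the mouth. Over the last 18 mm the bin's rim spreads them (a push of about 8 to 18 N), so the shell first gives its 10 mm, then they snap in behind the rim, 3 mm in from its edges, and hold the bin. Push on the middle 70 mm of the rim.
- oil_bottle: White dropper bottle with an orange nozzle, 34 mm across, 88 mm high, standing on the robot's side of the holder. Origin: centre of its underside. Leave it alone.
- objective_can: Round can with a black screw lid, 53 mm across, 64 mm high, standing at the robot's edge of the bench, between bin and holder. Origin: centre of its underside. Leave it alone.
- solvent_bottle: White dropper bottle with a white nozzle, 48 mm across, 132 mm high, standing behind the closed end of the holder. Origin: centre of its underside. Leave it alone.

How it is judged:
On the way:
1. the bin lies on a broad side, outside the holder ((angle between bin_center's own z axis and vertical below 0.25 rad or angle between bin_center's own z axis and vertical above 2.89 rad) and horizontal distance between bin_center and holder_home above 0.06 m and height (world z) of bin_center below 0.032 m), for 0.2 s.
At the end, for the whole second after the job is handed in: The bin is home in the holder: its centre within 3 mm (not yet in) or 4 mm (too far) of the shell's home point along the holder, within 4 mm of it sideways and in height, base inwards, wide axis within 0.06 rad of the holder's y axis, and at rest (x of bin_center in the frame of holder_home between -0.003 and 0.004 m and y of bin_center in the frame of holder_home between -0.004 and 0.004 m and z of bin_center in the frame of holder_home between -0.004 and 0.004 m and angle between the y axis of bin_center and the y axis of holder_home, either way round below 0.06 rad and angle between the x axis of bin_center and the x axis of holder_home, either way round below 0.22 rad and angle between bin_center's own x axis and vertical above 1.57 rad and linear speed of bin below 0.01 m/s); the robot touches nothing.
It fails at once if the bin is lifted clear of the bench (centre more than 85 mm up) (height (world z) of bin_center above 0.085 m).
It fails at once if the bin is rammed into the holder (their contact forces add up to more than 80 N, as at a push of about 35 N) (contact force between bin and holder above 80 N).
It fails at once if the oil bottle is moved more than 25 mm or knocked over (distance of oil_bottle from where it was at the start of the episode above 0.025 m or angle between oil_bottle's own z axis and vertical above 0.5 rad).
It fails at once if the objective can is moved more than 25 mm or knocked over (distance of objective_can from where it was at the start of the episode above 0.025 m or angle between objective_can's own z axis and vertical above 0.5 rad).
It fails at once if the solvent bottle is moved more than 25 mm or knocked over (distance of solvent_bottle from where it was at the start of the episode above 0.025 m or angle between solvent_bottle's own z axis and vertical above 0.5 rad).
It also fails if it takes over 72 s, if anything falls off the work surface, if the arm or the gripper's body presses on something with over 40 N, if the wrist force passes 120 N, or if a joint passes its speed limit or range.

## Robot

A 6-joint arm with a two-finger parallel gripper is mounted at the origin on a cart in front of the work surface, level with it; the furniture and walls round the work are solid. World frame = base frame: x ahead of the robot, y to its left, z up, the work surface at z = 0. Lengths are in m, angles in rad, forces in N, time in s.
With the tool pointing down it reaches from about 0.375 to 0.975 m from the base axis. Payload 3.8 kg.
Tool frame: the origin (TCP) lies midway between the tips of the shut fingers; the grasp point (between the pads) lies 19 mm behind it; x points along the fingers, z is the direction in which the jaws open and shut, and the axes are right-handed (so a half turn about x gives the same grasp; the last joint's range is limited). The gripper opens to 85 mm and grips with 20 to 120 N. Pads are 22 mm wide; open, the fingers measure 114 mm over their backs; the gripper's body (76 mm by 85 mm) begins 54 mm behind the grasp point. The pads swing forward as they close: fully open they stand 13 mm farther back than shut.
Start: joints at [-1.279, 0.264, 1.604, -0, 1.274, -0.037], TCP at [0.218, -0.639, 0.231] pointing down, gripper open.
Joint ranges: [-2.63, 2.63], [-0.94, 2.18], [0.31, 2.57], [-1.31, 4.45], [0, 2.66], [-2.55, 2.55]. Speed limits (rad/s): [2.57, 2.57, 3.14, 3.14, 3.14, 3.14].

## Interface

Orientations are given as a rotation vector (axis times angle).
In Python, from workcell import * gives the robot as it stands. The module is installed in compiled form; this text tells all that it offers.
- The arm moves only by the tool carry_out, never from a script. Its arguments are lists of equal length, an entry for each row: "offset": the shift along the tool's x, y, z in cm, a list of three; "delta_rot": the turn, a rotation vector about the tool's x, y, z in degrees, a list of three. A call has exactly 5 rows; each row shifts and turns the commanded pose from where the row before left it, along the tool's axes as they then stand; what a row does not reach is not made up. A row lasts 1/12 s, in which the tool goes at most 41.7 mm and 7.16 degrees, less where a joint would pass 70% of its speed; a pose out of reach is approached as far as the arm can. A call is refused whole if a number of a shift passes 4.17 or a number of a turn 7.16, either way. A call with a gripper value outside its range is refused whole. "fingers" is the opening, from -1 (shut) to 1 (fully open), set as the call begins (left out, the last holds). The fingers move at their own pace and stop on an object; "newtons" is the grip in N (left out, the last holds). Time passes only in rows, so rows that do not move let the fingers close, or fill a call up. It gives the time, the measured TCP pose, the force and the opening at its end, in the units of the state.
- read_state(): the state, without advancing time (a new reading comes with each control period).
- read_camera(name): name is "scene" or "top"; returns (picture, depth): 400x640x3 uint8, red, green, blue; 400x640 float32, m along the optical axis (not along the pixel's ray), 0 where there is no reading.
- get_calibration(name): a dict with "fx", "fy", "cx", "cy" (pixels), "R" (3x3) and "t" (3): a world point X has camera coordinates R X + t. Camera axes: x right, y down, z forward; pixel columns grow to the right and rows downward; lengths in m; the calibration is good to about 2 mm. A picture is of the moment at which its call begins. get_calibration takes no time and is no camera call.
- finish_job(): hands the job in, once; it reports no verdict.
The state is a dict: "time": time; "q": joint angles; "joint_vel": joint speeds; "joint_torque": joint torques, N m; "tool_pos": TCP position; "tcp_rot": TCP orientation; "wrist_force": force on the tool from outside, world axes, zero at the start; "torque": the same for the moment, N m; "width": opening from 0.0 (shut) to 1.0 (fully open).
Only numpy, scipy, OpenCV 4.12 (cv2) and the standard library are available. Lean on these libraries where they do the work, as an engineer would, in place of code of your own. Each camera call takes 0.05 s, during which the arm holds its last target. There are 200 camera calls.

## Working session

There is one attempt and no reset: what is moved stays moved. The work goes in short steps, Python scripts to look and compute and a tool call to move; the robot and the scene stay as the last step left them, time stands still between calls to the robot, and variables do not carry over. Pictures are saved under pics/ and viewed, about 8 in all and at most 12, crops included, and the job is handed in when it is done.

Besides the shell and the picture viewer there is one more tool, called after ">>>" as name(argument=value, ...) on one line, values as JSON. carry_out: Moves the arm, as the interface text tells. Its arguments: {"type":"object","properties":{"offset":{"type":"array"},"delta_rot":{"type":"array"},"fingers":{"type":"number"},"newtons":{"type":"number"}},"required":["offset","delta_rot"]}

```bash
mkdir -p pics; cat > h.py <<'E'
from workcell import *
import numpy as np, cv2
def snap(name,fn):
    p,d=read_camera(name); cv2.imwrite('pics/'+fn+'.png',p[:,:,::-1]); np.save(fn+'.npy',d); return p,d
def pts(name,d):
    c=get_calibration(name); v,u=np.mgrid[:400,:640]
    P=np.stack([(u-c['cx'])/c['fx']*d,(v-c['cy'])/c['fy']*d,d],-1)
    return (P-np.array(c['t']))@np.array(c['R'])
E
python3 - <<'E'
from h import *
for n in('top','scene'):
    p,d=snap(n,n+'0'); c=get_calibration(n); R=np.array(c['R']); print(n,-R.T@c['t'],R.round(2).tolist(),c['fx'])
s=read_state(); print({k:np.round(v,3).tolist() for k,v in s.items()})
E
```

```text
top [0.24211659 0.1100085  1.07573304] [[0.12, -0.99, 0.0], [-0.97, -0.12, -0.21], [0.21, 0.03, -0.98]] 514.6132838393239
scene [ 0.43084023 -0.45316642  0.69041355] [[1.0, -0.06, -0.01], [-0.06, -0.74, -0.67], [0.03, 0.67, -0.74]] 420.3247160039926
{'time': 0.1, 'q': [-1.279, 0.265, 1.605, 0.0, 1.274, -0.037], 'joint_vel': [-0.001, -0.0, -0.003, 0.001, 0.002, 0.0], 'joint_torque': [0.0, -51.671, -36.859, -0.0, 0.006, -0.0], 'tool_pos': [0.218, -0.638, 0.23], 'tcp_rot': [0.965, 1.349, -0.963], 'wrist_force': [-0.316, 0.501, -0.228], 'torque': [0.035, 0.002, -0.021], 'width': 0.997}
```

View pics/top0.png

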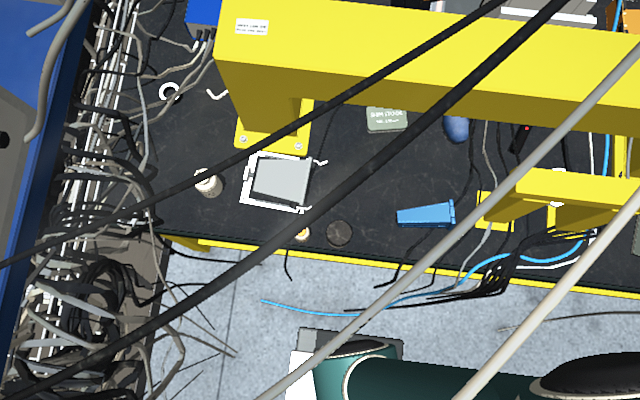

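View pics/scene0.png

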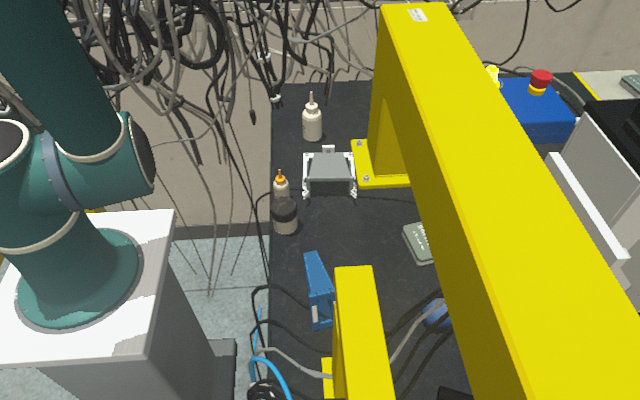

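The top view shows the bin at about (427,214), the shell at about (280,180), the can at (340,232), the oil bottle at (302,233) and the solvent bottle at (207,180). A yellow gantry stands over the far side, and a low yellow bracket lies behind the bin at about (495,210).

```bash
python3 - <<'E'
from h import *
for n in('top','scene'):
    p=cv2.imread(f'pics/{n}0.png'); d=np.load(n+'0.npy'); P=pts(n,d)
    hsv=cv2.cvtColor(p,cv2.COLOR_BGR2HSV); H,S,V=[hsv[...,i].astype(int) for i in range(3)]
    w=(P[...,0]>.3)&(P[...,0]<.62)&(P[...,1]>-.35)&(P[...,1]<.3)&(d>0)
    b=w&(H>95)&(H<115)&(S>120)&(V>90)
    print(n,'bin',b.sum(),np.percentile(P[b],[1,50,99],axis=0).round(3).tolist())
    t=b&(P[...,2]>.05); c,sz,a=cv2.minAreaRect(P[t][:,:2].astype(np.float32)*1000); print(' toprect',c,sz,a, cv2.boxPoints((c,sz,a)).round(0).tolist())
    # top ridge: centre line by slices of y
    for y in np.arange(-.22,.0,.01):
        m=b&(abs(P[...,1]-y)<.005)&(P[...,2]>.02)
        if m.sum()>5: print('  y%.2f'%y,np.round([P[m][:,0].min(),P[m][:,0].max(),P[m][:,2].max()],3))
    yl=(H>22)&(H<34)&(S>150)&(V>80)&(d>0)
    for pr in ({'top':[(270,40),(420,90),(500,105),(272,120),(265,142),(495,210),(520,185),(560,190),(600,190)],'scene':[(410,20),(420,120),(395,140),(380,180),(360,150),(350,280),(375,280),(360,330),(380,380),(480,200),(328,370)]}[n]): print('  yel',pr,P[pr[1],pr[0]].round(3))
    g=w&(abs(P[...,2]-.054)<.012)&(P[...,1]>.05)&(P[...,1]<.25)&(S<50)
    print(' shell',g.sum())
    c,sz,a=cv2.minAreaRect(P[g][:,:2].astype(np.float32)*1000); print('  ',c,sz,a)
    for nm,pr in ({'top':dict(shell=(280,178),sTL=(258,158),sTR=(310,158),sBR=(302,205),sBL=(252,195),can=(340,230),oil=(302,234),sol=(207,180)),'scene':dict(shell=(330,165),can=(285,212),oil=(281,185),sol=(312,120))}[n]).items(): print('  ',nm,P[pr[1],pr[0]].round(3))
E
python3 - <<'E'
import cv2
p=cv2.imread('pics/top0.png')[130:260,230:500]; q=cv2.imread('pics/scene0.png')[100:340,250:450]
import numpy as np
p=cv2.resize(p,(800,385),interpolation=cv2.INTER_CUBIC);cv2.imwrite('pics/c0.png',p)
E
```

```text
top bin 1489 [[0.307, -0.342, -0.464], [0.439, -0.096, 0.068], [0.489, -0.019, 0.094]]
 toprect (541.57568359375, -156.2485809326172) (138.13453674316406, 356.3778381347656) 36.60798263549805 [[380.0, -54.0], [592.0, -340.0], [703.0, -258.0], [491.0, 28.0]]
  y-0.22 [0.374 0.383 0.023]
  y-0.12 [0.431 0.479 0.096]
  y-0.11 [0.433 0.48  0.096]
  y-0.10 [0.433 0.471 0.088]
  y-0.09 [0.432 0.469 0.085]
  y-0.08 [0.431 0.466 0.084]
  y-0.07 [0.43  0.464 0.08 ]
  y-0.06 [0.429 0.461 0.076]
  y-0.05 [0.428 0.458 0.073]
  y-0.04 [0.426 0.455 0.071]
  y-0.03 [0.426 0.452 0.067]
  y-0.02 [0.426 0.45  0.067]
  yel (270, 40) [0.633 0.239 0.35 ]
  yel (420, 90) [ 0.592 -0.001  0.323]
  yel (500, 105) [ 0.592 -0.134  0.302]
  yel (272, 120) [0.592 0.253 0.106]
  yel (265, 142) [0.351 0.164 0.728]
  yel (495, 210) [ 0.469 -0.203  0.088]
  yel (520, 185) [ 0.475 -0.186  0.262]
  yel (560, 190) [ 0.476 -0.251  0.261]
  yel (600, 190) [ 0.483 -0.315  0.263]
 shell 1310
   (439.3391418457031, 162.87579345703125) (209.2489013671875, 107.65769958496094) 34.87490463256836
   shell [0.493 0.229 0.036]
   
[... 831 characters left out ...]
3 [0.425 0.452 0.067]
  y-0.02 [0.426 0.449 0.065]
  yel (410, 20) [0.634 0.251 0.351]
  yel (420, 120) [ 0.592 -0.014  0.342]
  yel (395, 140) [0.629 0.209 0.116]
  yel (380, 180) [0.606 0.195 0.013]
  yel (360, 150) [0.574 0.298 0.013]
  yel (350, 280) [ 0.48  -0.202  0.263]
  yel (375, 280) [ 0.557 -0.052  0.002]
  yel (360, 330) [ 0.484 -0.263  0.263]
  yel (380, 380) [ 0.496 -0.315  0.263]
  yel (480, 200) [ 0.62  -0.166  0.351]
  yel (328, 370) [ 0.456 -0.212  0.009]
 shell 1131
   (438.4519958496094, 158.222412109375) (207.22036743164062, 105.26502990722656) 35.275123596191406
   shell [0.496 0.227 0.037]
   can [0.395 0.074 0.064]
   oil [0.387 0.157 0.053]
   sol [0.463 0.353 0.067]
```

View pics/c0.png

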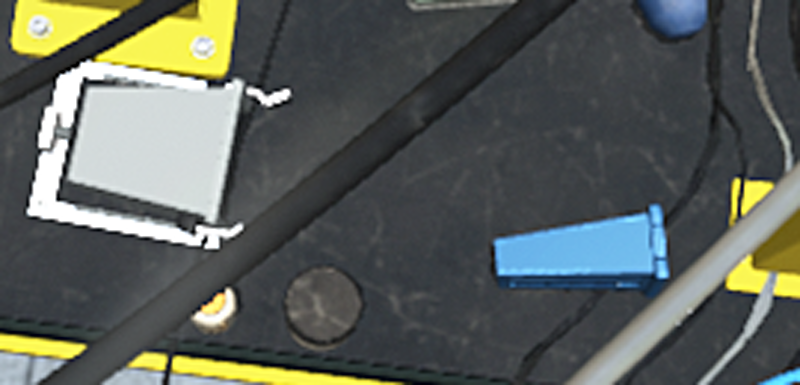

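The crop confirms the bin's base is at the left and its rim at the right. The holder mouth, with a clip at each side, faces the bin and is slightly yawed. Next I'll measure the holder and the clutter more closely.

```bash
python3 - <<'E'
from h import *
from scipy.spatial.transform import Rotation as Ro
A=[]
for n in('top','scene'):
    p=cv2.imread(f'pics/{n}0.png'); d=np.load(n+'0.npy'); P=pts(n,d)
    hsv=cv2.cvtColor(p,cv2.COLOR_BGR2HSV); H,S,V=[hsv[...,i].astype(int) for i in range(3)]
    g=(d>0)&(P[...,2]>.022)&(P[...,2]<.062)&(P[...,1]>.15)&(P[...,1]<.285)&(P[...,0]>.43)&(P[...,0]<.56)&(S<60)&(V>110)
    Q=P[g]; print(n,len(Q),np.linalg.lstsq(np.c_[Q,][:,:2]@np.eye(2) if 0 else np.c_[Q[:,:2],np.ones(len(Q))],Q[:,2],rcond=None)[0].round(3))
    for y in np.arange(.165,.28,.01):
        m=abs(Q[:,1]-y)<.005
        if m.sum()>5: print('  y%.3f'%y,m.sum(),np.percentile(Q[m][:,0],[2,98]).round(4),np.percentile(Q[m][:,2],[5,50,95]).round(3))
    for x in np.arange(.44,.55,.01):
        m=(abs(Q[:,0]-x)<.005)&(Q[:,2]>.03)
        if m.sum()>5: print('  x%.3f'%x,np.percentile(Q[m][:,1],[0,2,98,100]).round(4))
    w=(d>0)&(P[...,2]>.012)&(P[...,2]<.28)&(P[...,0]>.3)&(P[...,0]<.7)&(P[...,1]>-.35)&(P[...,1]<.15)
    A.append(P[w])
A=np.vstack(A); o=np.zeros((40,50),int)
ix=((A[:,0]-.3)/.01).astype(int); iy=((A[:,1]+.35)/.01).astype(int)
np.maximum.at(o,(ix.clip(0,39),iy.clip(0,49)),(A[:,2]*100).astype(int))
print('cols y from -.35; rows x')
for i in range(0,40): print('%.2f '%(.3+.01*i)+''.join('%2s'%(v if v else '.') for v in o[i]))
r=Ro.from_rotvec(read_state()['tcp_rot']).as_matrix(); print(r.round(3))
E
```

```text
top 2086 [-0.001 -0.193  0.082]
  y0.165 27 [0.436  0.5425] [0.027 0.031 0.054]
  y0.175 218 [0.437  0.5388] [0.035 0.052 0.056]
  y0.185 219 [0.4371 0.5397] [0.029 0.046 0.049]
  y0.195 204 [0.4465 0.5349] [0.041 0.044 0.047]
  y0.205 200 [0.4476 0.5335] [0.039 0.042 0.045]
  y0.215 182 [0.4521 0.533 ] [0.036 0.04  0.043]
  y0.225 181 [0.4522 0.5322] [0.035 0.038 0.041]
  y0.235 173 [0.4546 0.5313] [0.033 0.036 0.039]
  y0.245 167 [0.457  0.5311] [0.031 0.034 0.037]
  y0.255 161 [0.4587 0.5302] [0.028 0.032 0.035]
  y0.265 155 [0.4602 0.529 ] [0.027 0.03  0.033]
  y0.275 147 [0.4614 0.5291] [0.024 0.027 0.03 ]
  x0.440 [0.1592 0.1602 0.1832 0.1858]
  x0.450 [0.1738 0.1741 0.2336 0.2381]
  x0.460 [0.1733 0.174  0.2627 0.2732]
  x0.470 [0.1725 0.1741 0.267  0.2722]
  x0.480 [0.1719 0.1734 0.2713 0.2765]
  x0.490 [0.1713 0.1725 0.2649 0.2795]
  x0.500 [0.1704 0.172  0.2635 0.2683]
  x0.510 [0.1698 0.1716 0.267  0.2756]
  x0.520 [0.1692 0.1705 0.2607 0.2698]
  x0.530 [0.1541 0.1698 0.2638 0.2698]
  x0.540 [0.1501 0.1502 0.1864 0.187 ]
scene 1039 [ 0.026 -0.179  0.066]
  y0.165 53 [0.434
[... 4627 characters left out ...]
. . . . . . 3 3 2 . . . . . . . . 3 41110 5 5 4 . . . . . . . 2 2 2 2 2 2 2 2 2 2 . . . . . . . .
0.65  . . . . . . 2 3 3 1 . . . . . . . . . 4 5 5 5 5 4 . . . . . . . 2 2 2 2 2 2 2 2 2 2 . . . . . . . .
0.66  . . . . . . 2 3 2 . . . . . . . . . . 4 5 5 5 5 5 3 . . . . . . 2 2 2 2 2 2 2 2 2 2 . . . . . . . .
0.67  . . . . . 2 2 3 2 . . . . . . . . . . 3 4 . . . 3 2 . . . . . . . 2 2 2 2 2 2 2 2 2 . . . . . . . .
0.68  . . . . . . . . 1 . . . . . . . . . . . . . . . . . . . . . . . . 1 2 . 2 . . . . . . . . . . . . .
0.69  . . . . . . . . . . . . . . . . . . . . . . . . . . . . . . . . . . . . . . . . . . . . . . . . . .
[[-0.001  0.946  0.323]
 [ 0.002  0.323 -0.946]
 [-1.     0.    -0.002]]
```

```bash
cat >> h.py <<'E'
from scipy.spatial.transform import Rotation as Ro
def jaw(s): r=Ro.from_rotvec(s['tcp_rot']).as_matrix(); return np.degrees(np.arctan2(r[1,2],r[0,2])), r
def plan(wps):
    """wps: (x,y,z,jaw_deg,nrows); prints rows in tool axes, tool held down"""
    s=read_state(); a,r=jaw(s); p=np.array(s['tool_pos']); rows=[]
    print('at',p.round(4),'jaw %.1f'%a,'F',np.round(s['wrist_force'],1),'w %.2f t %.1f'%(s['width'],s['time']))
    for x,y,z,b,n in wps:
        dp=(np.array([x,y,z])-p)/n; da=((b-a+180)%360-180)/n
        for i in range(n):
            t=np.radians(a); jz=np.array([np.cos(t),np.sin(t),0]); jx=np.array([0,0,-1.]); jy=np.cross(jz,jx)
            rows.append(([round(100*float(dp@v),2) for v in(jx,jy,jz)],[round(-da,2),0,0])); a+=da
        p=np.array([x,y,z]); 
    while len(rows)%5: rows.append(([0,0,0],[0,0,0]))
    for i in range(0,len(rows),5):
        print('offset',[r[0] for r in rows[i:i+5]],'rot',[r[1] for r in rows[i:i+5]])
E
python3 -c "
from h import *
plan([(.20,-.45,.36,-45,8),(.44,-.075,.34,8.7,12),(.445,-.075,.12,8.7,10)])"
```

```text
at [ 0.2177 -0.6382  0.2301] jaw -71.2 F [-0.3  0.5 -0.2] w 1.00 t 0.1
offset [[-1.62, 0.55, -2.3], [-1.62, 0.68, -2.26], [-1.62, 0.81, -2.22], [-1.62, 0.93, -2.17], [-1.62, 1.06, -2.11]] rot [[np.float64(-3.27), 0, 0], [np.float64(-3.27), 0, 0], [np.float64(-3.27), 0, 0], [np.float64(-3.27), 0, 0], [np.float64(-3.27), 0, 0]]
offset [[-1.62, 1.17, -2.05], [-1.62, 1.29, -1.98], [-1.62, 1.4, -1.9], [0.17, 3.62, -0.8], [0.17, 3.67, -0.51]] rot [[np.float64(-3.27), 0, 0], [np.float64(-3.27), 0, 0], [np.float64(-3.27), 0, 0], [np.float64(-4.47), 0, 0], [np.float64(-4.47), 0, 0]]
offset [[0.17, 3.7, -0.22], [0.17, 3.71, 0.07], [0.17, 3.69, 0.36], [0.17, 3.65, 0.64], [0.17, 3.59, 0.93]] rot [[np.float64(-4.47), 0, 0], [np.float64(-4.47), 0, 0], [np.float64(-4.47), 0, 0], [np.float64(-4.47), 0, 0], [np.float64(-4.47), 0, 0]]
offset [[0.17, 3.51, 1.2], [0.17, 3.4, 1.47], [0.17, 3.28, 1.74], [0.17, 3.13, 1.99], [0.17, 2.97, 2.22]] rot [[np.float64(-4.47), 0, 0], [np.float64(-4.47), 0, 0], [np.float64(-4.47), 0, 0], [np.float64(-4.47), 0, 0], [np.float64(-4.47), 0, 0]]
offset [[2.2, -0.01, 0.05], [2.2, -0.01, 0.05], [2.2, -0.01, 0.05], [2.2, -0.01, 0.05], [2.2, -0.01, 0.05]] rot [[np.float64(-0.0), 0, 0], [np.float64(-0.0), 0, 0], [np.float64(-0.0), 0, 0], [np.float64(-0.0), 0, 0], [np.float64(-0.0), 0, 0]]
offset [[2.2, -0.01, 0.05], [2.2, -0.01, 0.05], [2.2, -0.01, 0.05], [2.2, -0.01, 0.05], [2.2, -0.01, 0.05]] rot [[np.float64(-0.0), 0, 0], [np.float64(-0.0), 0, 0], [np.float64(-0.0), 0, 0], [np.float64(-0.0), 0, 0], [np.float64(-0.0), 0, 0]]
```

>>> carry_out(offset=[[-1.6,0.55,-2.3],[-1.6,0.7,-2.25],[-1.6,0.8,-2.2],[-1.6,0.95,-2.15],[-1.6,1.05,-2.1]], delta_rot=[[-3.3,0,0],[-3.3,0,0],[-3.3,0,0],[-3.3,0,0],[-3.3,0,0]])

```text
time: 0.52
tool_pos: [0.207, -0.5203, 0.3111]
tcp_rot: [0.743, 1.441, -0.741]
wrist_force: [0.5, 0.3, 0.2]
width: 1.002
```

>>> carry_out(offset=[[-1.6,1.15,-2.05],[-1.6,1.3,-2.0],[-1.6,1.4,-1.9],[0.15,3.6,-0.8],[0.15,3.65,-0.5]], delta_rot=[[-3.3,0,0],[-3.3,0,0],[-3.3,0,0],[-4.5,0,0],[-4.5,0,0]])

```text
time: 0.93
tool_pos: [0.2394, -0.3883, 0.3576]
tcp_rot: [0.486, 1.513, -0.489]
wrist_force: [0.9, 0.6, 0.2]
width: 1.001
```

>>> carry_out(offset=[[0.15,3.7,-0.2],[0.15,3.7,0.05],[0.15,3.7,0.35],[0.15,3.65,0.65],[0.15,3.6,0.95]], delta_rot=[[-4.5,0,0],[-4.5,0,0],[-4.5,0,0],[-4.5,0,0],[-4.5,0,0]])

```text
time: 1.35
tool_pos: [0.3391, -0.2303, 0.3485]
tcp_rot: [0.179, 1.563, -0.179]
wrist_force: [1.2, -0.5, 0.9]
width: 1.001
```

>>> carry_out(offset=[[0.15,3.5,1.2],[0.15,3.4,1.45],[0.15,3.3,1.75],[0.15,3.1,2.0],[0.15,2.95,2.2]], delta_rot=[[-4.5,0,0],[-4.5,0,0],[-4.5,0,0],[-4.5,0,0],[-4.5,0,0]])

```text
time: 1.77
tool_pos: [0.4377, -0.0736, 0.3409]
tcp_rot: [-0.13, 1.567, 0.13]
wrist_force: [0.5, -0.9, -0.2]
width: 0.999
```

>>> carry_out(offset=[[2.2,0,0.1],[2.2,0,0.1],[2.2,0,0.1],[2.2,0,0.1],[2.2,0,0.1]], delta_rot=[[0,0,0],[0,0,0],[0,0,0],[0,0,0],[0,0,0]])

```text
time: 2.18
tool_pos: [0.442, -0.0743, 0.2298]
tcp_rot: [-0.127, 1.568, 0.127]
wrist_force: [0.2, 0.3, 0.5]
width: 0.999
```

>>> carry_out(offset=[[2.2,0,0.1],[2.2,0,0],[2.2,0,0],[2.0,0,0],[0,0,0]], delta_rot=[[0,0,0],[0,0,0],[0,0,0],[0,0,0],[0,0,0]])

```text
time: 2.6
tool_pos: [0.4393, -0.0736, 0.1405]
tcp_rot: [-0.125, 1.576, 0.129]
wrist_force: [-1.0, 0.9, -0.3]
width: 0.999
```

```bash
python3 - <<'E'
from h import *
p,d=snap('scene','s1'); plan([])
cv2.imwrite('pics/s1c.png',cv2.resize(cv2.imread('pics/s1.png')[160:350,230:430],None,fx=3,fy=3,interpolation=cv2.INTER_CUBIC))
E
```

```text
at [ 0.4407 -0.074   0.1427] jaw 9.2 F [0.  0.1 0.4] w 1.00 t 2.6
```

View pics/s1c.png

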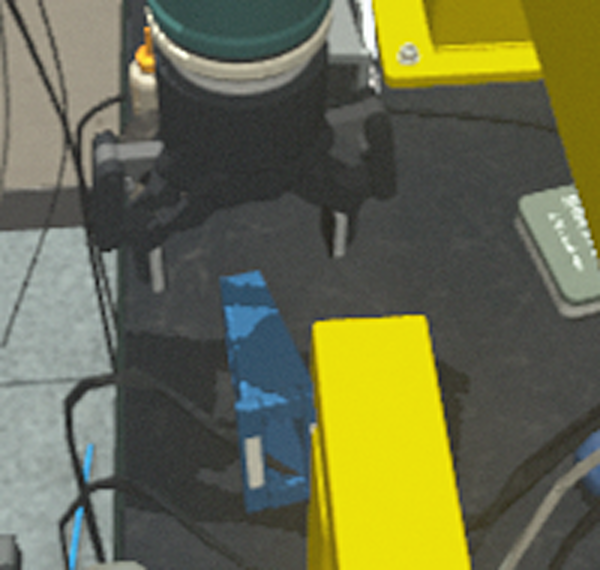

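The open fingers (about (155,270) and (340,235) in the crop) straddle the standing bin at (260,330), once the height difference is allowed for. I'll lower and grip lightly.

>>> carry_out(offset=[[2,0,0.2],[2,0,0.2],[2,0,0],[2,0,0],[2,0,0]], delta_rot=[[0,0,0],[0,0,0],[0,0,0],[0,0,0],[0,0,0]])

```text
time: 3.07
tool_pos: [0.449, -0.0743, 0.0464]
tcp_rot: [-0.127, 1.564, 0.126]
wrist_force: [-0.1, 1.1, 0.1]
width: 0.994
```

>>> carry_out(offset=[[0,0,0],[0,0,0],[0,0,0],[0,0,0],[0,0,0]], delta_rot=[[0,0,0],[0,0,0],[0,0,0],[0,0,0],[0,0,0]], fingers=-1, newtons=20)

```text
time: 3.48
tool_pos: [0.4487, -0.0744, 0.0472]
tcp_rot: [-0.128, 1.564, 0.126]
wrist_force: [-1.9, -1.4, 4.9]
width: 0.401
```

>>> carry_out(offset=[[0,0,0],[0,0,0],[0,0,0],[0,0,0],[0,0,0]], delta_rot=[[0,0,0],[0,0,0],[0,0,0],[0,0,0],[0,0,0]])

```text
time: 3.9
tool_pos: [0.4487, -0.0744, 0.0472]
tcp_rot: [-0.128, 1.564, 0.126]
wrist_force: [-2.7, -1.7, 6.3]
width: 0.392
```

```bash
python3 - <<'E'
from h import *
p,d=snap('scene','s2'); plan([(.415,-.017,.043,-19.5,15)])
E
```

```text
at [ 0.4487 -0.0744  0.0472] jaw 9.3 F [-1.9 -0.2  6.5] w 0.39 t 4.0
offset [[0.03, 0.41, -0.16], [0.03, 0.41, -0.17], [0.03, 0.4, -0.19], [0.03, 0.4, -0.2], [0.03, 0.39, -0.21]] rot [[np.float64(1.92), 0, 0], [np.float64(1.92), 0, 0], [np.float64(1.92), 0, 0], [np.float64(1.92), 0, 0], [np.float64(1.92), 0, 0]]
offset [[0.03, 0.38, -0.23], [0.03, 0.37, -0.24], [0.03, 0.37, -0.25], [0.03, 0.36, -0.26], [0.03, 0.35, -0.28]] rot [[np.float64(1.92), 0, 0], [np.float64(1.92), 0, 0], [np.float64(1.92), 0, 0], [np.float64(1.92), 0, 0], [np.float64(1.92), 0, 0]]
offset [[0.03, 0.34, -0.29], [0.03, 0.33, -0.3], [0.03, 0.32, -0.31], [0.03, 0.31, -0.32], [0.03, 0.3, -0.33]] rot [[np.float64(1.92), 0, 0], [np.float64(1.92), 0, 0], [np.float64(1.92), 0, 0], [np.float64(1.92), 0, 0], [np.float64(1.92), 0, 0]]
```

>>> carry_out(offset=[[0,0.4,-0.16],[0,0.4,-0.17],[0,0.4,-0.19],[0,0.4,-0.2],[0,0.4,-0.21]], delta_rot=[[1.9,0,0],[1.9,0,0],[1.9,0,0],[1.9,0,0],[1.9,0,0]])

```text
time: 4.37
tool_pos: [0.4386, -0.0558, 0.0472]
tcp_rot: [0.003, 1.565, -0.006]
wrist_force: [0.6, -2.9, 3.2]
width: 0.397
```

>>> carry_out(offset=[[0,0.38,-0.23],[0,0.38,-0.24],[0,0.36,-0.25],[0,0.36,-0.26],[0,0.35,-0.28]], delta_rot=[[1.9,0,0],[1.9,0,0],[1.9,0,0],[1.9,0,0],[1.9,0,0]])

```text
time: 4.78
tool_pos: [0.4274, -0.0365, 0.0472]
tcp_rot: [0.134, 1.561, -0.136]
wrist_force: [1.7, -3.2, 3.1]
width: 0.401
```

>>> carry_out(offset=[[0,0.34,-0.29],[0,0.33,-0.3],[0,0.32,-0.3],[0,0.3,-0.3],[0,0.3,-0.3]], delta_rot=[[1.9,0,0],[1.9,0,0],[1.9,0,0],[1.9,0,0],[1.9,0,0]])

```text
time: 5.2
tool_pos: [0.4166, -0.0175, 0.0472]
tcp_rot: [0.264, 1.549, -0.265]
wrist_force: [1.3, -3.1, 2.3]
width: 0.397
```

```bash
python3 - <<'E'
from h import *
p,d=snap('scene','s3'); plan([])
cv2.imwrite('pics/s3c.png',cv2.resize(cv2.imread('pics/s3.png')[130:330,230:430],None,fx=3,fy=3,interpolation=cv2.INTER_CUBIC))
E
```

```text
at [ 0.416  -0.0168  0.047 ] jaw -19.4 F [ 0.7 -1.6  5.2] w 0.40 t 5.2
```

View pics/s3c.png

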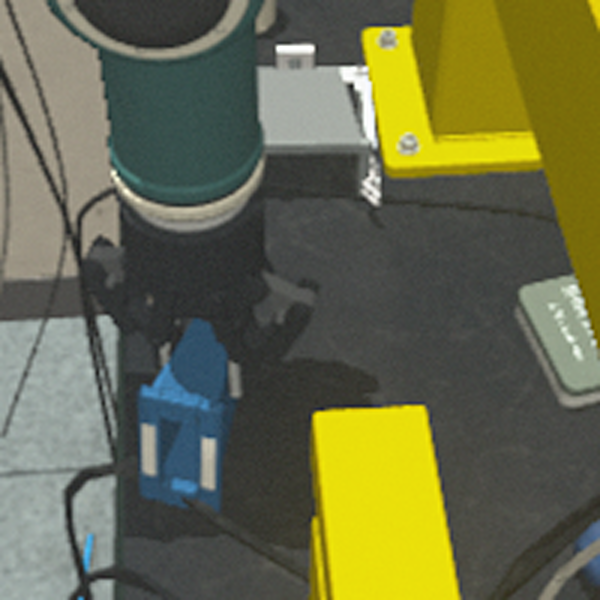

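The bin is held and turned at about (185,400) in the crop, with nothing else touched. I'll release it, go round to the robot side and tip it by pushing.

>>> carry_out(offset=[[0,0,0],[0,0,0],[0,0,0],[0,0,0],[0,0,0]], delta_rot=[[0,0,0],[0,0,0],[0,0,0],[0,0,0],[0,0,0]], fingers=1)

```text
time: 5.67
tool_pos: [0.4137, -0.0167, 0.045]
tcp_rot: [0.264, 1.555, -0.264]
wrist_force: [0.7, 0.6, -0.1]
width: 0.997
```

>>> carry_out(offset=[[-2,0,0],[-2,0,0],[-2,0,0],[-2,0,0],[-1,0,0]], delta_rot=[[0,0,0],[0,0,0],[0,0,0],[0,0,0],[0,0,0]])

```text
time: 6.08
tool_pos: [0.4153, -0.0169, 0.1375]
tcp_rot: [0.264, 1.552, -0.263]
wrist_force: [0.2, 0.3, -0.7]
width: 1.004
```

```bash
python3 - <<'E'
from h import *
plan([(.381,-.007,.135,64,15),(.381,-.007,.056,64,5)])
E
```

```text
at [ 0.4153 -0.0169  0.1375] jaw -19.3 F [ 0.2  0.3 -0.7] w 1.00 t 6.1
offset [[0.02, -0.01, -0.24], [0.02, 0.01, -0.24], [0.02, 0.03, -0.24], [0.02, 0.06, -0.23], [0.02, 0.08, -0.23]] rot [[np.float64(-5.55), 0, 0], [np.float64(-5.55), 0, 0], [np.float64(-5.55), 0, 0], [np.float64(-5.55), 0, 0], [np.float64(-5.55), 0, 0]]
offset [[0.02, 0.1, -0.22], [0.02, 0.12, -0.21], [0.02, 0.14, -0.19], [0.02, 0.16, -0.18], [0.02, 0.17, -0.16]] rot [[np.float64(-5.55), 0, 0], [np.float64(-5.55), 0, 0], [np.float64(-5.55), 0, 0], [np.float64(-5.55), 0, 0], [np.float64(-5.55), 0, 0]]
offset [[0.02, 0.19, -0.15], [0.02, 0.2, -0.13], [0.02, 0.21, -0.11], [0.02, 0.22, -0.09], [0.02, 0.23, -0.06]] rot [[np.float64(-5.55), 0, 0], [np.float64(-5.55), 0, 0], [np.float64(-5.55), 0, 0], [np.float64(-5.55), 0, 0], [np.float64(-5.55), 0, 0]]
offset [[1.58, 0.0, 0.0], [1.58, 0.0, 0.0], [1.58, 0.0, 0.0], [1.58, 0.0, 0.0], [1.58, 0.0, 0.0]] rot [[np.float64(0.0), 0, 0], [np.float64(0.0), 0, 0], [np.float64(0.0), 0, 0], [np.float64(0.0), 0, 0], [np.float64(0.0), 0, 0]]
```

>>> carry_out(offset=[[0,0,-0.24],[0,0,-0.24],[0,0.05,-0.24],[0,0.05,-0.23],[0,0.1,-0.23]], delta_rot=[[-5.5,0,0],[-5.5,0,0],[-5.5,0,0],[-5.5,0,0],[-5.5,0,0]], fingers=-0.5)

```text
time: 6.5
tool_pos: [0.402, -0.013, 0.1347]
tcp_rot: [-0.116, 1.569, 0.117]
wrist_force: [-0.1, 0.2, 0.1]
width: 0.303
```

>>> carry_out(offset=[[0,0.1,-0.22],[0,0.12,-0.21],[0,0.14,-0.2],[0,0.16,-0.18],[0,0.17,-0.16]], delta_rot=[[-5.5,0,0],[-5.5,0,0],[-5.5,0,0],[-5.5,0,0],[-5.5,0,0]])

```text
time: 6.92
tool_pos: [0.3904, -0.0096, 0.1346]
tcp_rot: [-0.492, 1.515, 0.493]
wrist_force: [-0.6, -1.1, -0.7]
width: 0.251
```

>>> carry_out(offset=[[0,0.2,-0.15],[0,0.2,-0.13],[0,0.2,-0.1],[0,0.2,-0.1],[0,0.2,-0.05]], delta_rot=[[-5.5,0,0],[-5.5,0,0],[-5.5,0,0],[-5.5,0,0],[-5.5,0,0]])

```text
time: 7.33
tool_pos: [0.3794, -0.0065, 0.1346]
tcp_rot: [-0.862, 1.394, 0.863]
wrist_force: [-0.8, 0.8, 0.3]
width: 0.253
```

```bash
python3 - <<'E'
from h import *
p,d=snap('scene','s4'); plan([(.381,-.007,.056,64,5)])
cv2.imwrite('pics/s4c.png',cv2.resize(cv2.imread('pics/s4.png')[130:330,230:430],None,fx=3,fy=3,interpolation=cv2.INTER_CUBIC))
E
```

```text
at [ 0.379  -0.0064  0.1345] jaw 63.8 F [-0.3  0.6 -0.6] w 0.26 t 7.4
offset [[1.57, -0.04, 0.01], [1.57, -0.04, 0.01], [1.57, -0.04, 0.01], [1.57, -0.04, 0.01], [1.57, -0.04, 0.01]] rot [[np.float64(-0.05), 0, 0], [np.float64(-0.05), 0, 0], [np.float64(-0.05), 0, 0], [np.float64(-0.05), 0, 0], [np.float64(-0.05), 0, 0]]
```

View pics/s4c.png

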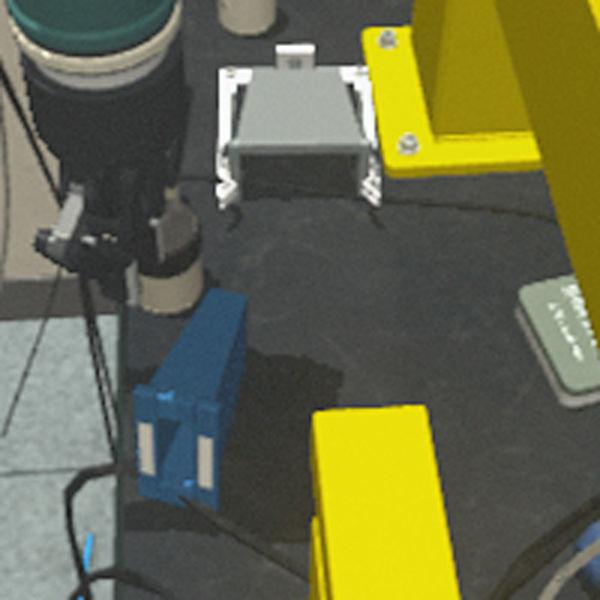

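The bin stands alone at about (190,400), and the fingers hang on its robot side. Now I'll lower them and push at height.

>>> carry_out(offset=[[1.6,0,0],[1.6,0,0],[1.6,0,0],[1.6,0,0],[1.4,0,0]], delta_rot=[[0,0,0],[0,0,0],[0,0,0],[0,0,0],[0,0,0]])

```text
time: 7.8
tool_pos: [0.3794, -0.0065, 0.0559]
tcp_rot: [-0.857, 1.396, 0.858]
wrist_force: [0.2, -0.3, -0.6]
width: 0.251
```

>>> carry_out(offset=[[0,-0.4,0.08],[0,-0.4,0.08],[0,-0.4,0.08],[0,-0.4,0.08],[0,-0.4,0.08]], delta_rot=[[0,0,0],[0,0,0],[0,0,0],[0,0,0],[0,0,0]])

```text
time: 8.22
tool_pos: [0.4012, -0.0122, 0.0584]
tcp_rot: [-0.859, 1.393, 0.857]
wrist_force: [-1.3, -0.1, 0.9]
width: 0.252
```

>>> carry_out(offset=[[0,-0.4,0.08],[0,-0.4,0.08],[0,-0.4,0.08],[0,-0.4,0.08],[0,-0.4,0.08]], delta_rot=[[0,0,0],[0,0,0],[0,0,0],[0,0,0],[0,0,0]])

```text
time: 8.63
tool_pos: [0.4199, -0.0176, 0.0574]
tcp_rot: [-0.859, 1.394, 0.858]
wrist_force: [-0.1, -0.5, -0.2]
width: 0.249
```

```bash
cat >> h.py <<'E'
def binfit(name,fn):
    p,d=snap(name,fn); P=pts(name,d); hsv=cv2.cvtColor(p,cv2.COLOR_RGB2HSV); H,S,V=[hsv[...,i].astype(int) for i in range(3)]
    b=(d>0)&(P[...,0]>.34)&(P[...,0]<.6)&(P[...,1]>-.16)&(P[...,1]<.3)&(P[...,2]>.008)&(P[...,2]<.12)&(H>95)&(H<115)&(S>110)&(V>30)
    Q=P[b]; print(name,len(Q),'zmax',Q[:,2].max().round(3))
    for y in np.arange(-.15,.25,.01):
        m=abs(Q[:,1]-y)<.005
        if m.sum()>8: print('  y%.2f'%y,m.sum(),np.percentile(Q[m][:,0],[2,98]).round(4),np.percentile(Q[m][:,2],[5,95]).round(3))
    return Q
E
python3 - <<'E'
from h import *
plan([]); binfit('scene','s5')
E
```

```text
at [ 0.4199 -0.0176  0.0574] jaw 63.2 F [-0.1 -0.5 -0.2] w 0.25 t 8.6
scene 1794 zmax 0.101
  y-0.08 336 [0.3988 0.4724] [0.014 0.086]
  y-0.07 324 [0.3894 0.4673] [0.025 0.097]
  y-0.06 183 [0.4054 0.4752] [0.011 0.087]
  y-0.05 218 [0.4    0.4756] [0.011 0.086]
  y-0.04 153 [0.402  0.4776] [0.029 0.084]
  y-0.03 134 [0.4069 0.4779] [0.034 0.08 ]
  y-0.02 110 [0.4099 0.4798] [0.032 0.077]
  y-0.01 91 [0.4272 0.4792] [0.044 0.074]
  y0.00 86 [0.4275 0.4799] [0.04  0.071]
  y0.01 72 [0.4403 0.4809] [0.046 0.067]
  y0.02 70 [0.4399 0.4815] [0.04  0.063]
  y0.03 16 [0.4408 0.4778] [0.034 0.06 ]
```

>>> carry_out(offset=[[0,-0.4,0.08],[0,-0.4,0.08],[0,-0.4,0.08],[0,-0.2,0],[0,0,0]], delta_rot=[[0,0,0],[0,0,0],[0,0,0],[0,0,0],[0,0,0]])

```text
time: 9.1
tool_pos: [0.4335, -0.0217, 0.0574]
tcp_rot: [-0.859, 1.394, 0.858]
wrist_force: [-0.2, 0.2, -0.2]
width: 0.25
```

```bash
python3 - <<'E'
from h import *
plan([]); binfit('scene','s6')
E
```

```text
at [ 0.4335 -0.0217  0.0574] jaw 63.2 F [-0.2  0.2 -0.2] w 0.25 t 9.1
scene 1536 zmax 0.053
  y-0.09 62 [0.4249 0.476 ] [0.009 0.02 ]
  y-0.08 276 [0.4242 0.4732] [0.012 0.052]
  y-0.07 114 [0.4305 0.4739] [0.008 0.049]
  y-0.06 106 [0.4321 0.4745] [0.04  0.044]
  y-0.05 107 [0.4328 0.4756] [0.039 0.042]
  y-0.04 116 [0.4349 0.5056] [0.035 0.04 ]
  y-0.03 165 [0.4377 0.5063] [0.034 0.038]
  y-0.02 140 [0.4413 0.5051] [0.032 0.036]
  y-0.01 138 [0.4432 0.5059] [0.03  0.034]
  y0.00 126 [0.4423 0.504 ] [0.028 0.032]
  y0.01 105 [0.4522 0.504 ] [0.026 0.029]
  y0.02 81 [0.4551 0.5031] [0.023 0.028]
```

>>> carry_out(offset=[[-2.5,0.6,0],[-2.5,0.6,0],[-2.5,0.6,0],[-2.5,0.6,0],[-2.5,0.6,0]], delta_rot=[[6,0,0],[6,0,0],[6,0,0],[6,0,0],[6,0,0]])

```text
time: 9.57
tool_pos: [0.4089, -0.0028, 0.1832]
tcp_rot: [-0.45, 1.524, 0.451]
wrist_force: [0.5, -0.4, 0.4]
width: 0.247
```

```bash
python3 - <<'E'
from h import *
plan([]); binfit('scene','s7'); binfit('top','t7')
a=cv2.imread('pics/s7.png')[130:330,230:430]; b=cv2.imread('pics/t7.png')[130:260,230:490]
cv2.imwrite('pics/c7.png',np.vstack([cv2.resize(b,(600,300)),cv2.resize(a,(600,600))[260:560]]))
E
```

```text
at [ 0.4089 -0.0028  0.1832] jaw 32.9 F [ 0.5 -0.4  0.4] w 0.25 t 9.6
scene 1591 zmax 0.053
  y-0.09 70 [0.4246 0.4758] [0.009 0.019]
  y-0.08 271 [0.4243 0.473 ] [0.013 0.052]
  y-0.07 114 [0.43  0.474] [0.008 0.049]
  y-0.06 115 [0.4304 0.4747] [0.04  0.044]
  y-0.05 103 [0.4327 0.476 ] [0.038 0.042]
  y-0.04 127 [0.4349 0.5053] [0.036 0.04 ]
  y-0.03 153 [0.4371 0.5055] [0.034 0.037]
  y-0.02 152 [0.4392 0.5059] [0.032 0.036]
  y-0.01 141 [0.4401 0.5056] [0.03  0.033]
  y0.00 130 [0.4415 0.5047] [0.028 0.031]
  y0.01 122 [0.443  0.5043] [0.026 0.03 ]
  y0.02 91 [0.4454 0.5017] [0.024 0.027]
top 233 zmax 0.051
  y-0.08 14 [0.4228 0.4359] [0.04  0.051]
  y0.01 38 [0.441  0.4803] [0.019 0.029]
  y0.02 149 [0.4424 0.5045] [0.019 0.028]
  y0.03 27 [0.4441 0.5012] [0.021 0.025]
```

View pics/c7.png

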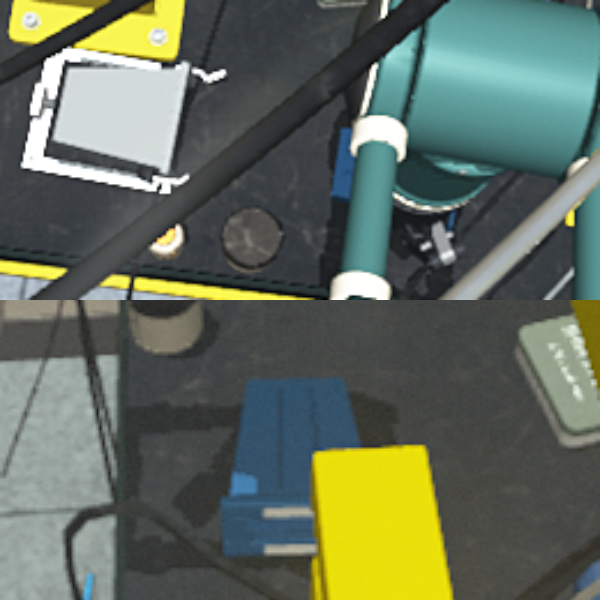

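The bin lies flat on its broad side at about (290,460) in the lower crop, heading about 0.075 rad, which nearly matches the holder's 0.068. Space behind it is tight because of the bracket, so I'll first grip it from above and drag it 60 mm forward.

```bash
python3 - <<'E'
from h import *
plan([(.4727,-.015,.12,-4.2,10),(.4727,-.015,.05,-4.2,5)])
E
```

```text
at [ 0.4124 -0.0027  0.1869] jaw 33.2 F [ 0.4 -1.1  0. ] w 0.25 t 9.7
offset [[0.67, -0.43, 0.44], [0.67, -0.4, 0.46], [0.67, -0.37, 0.49], [0.67, -0.34, 0.51], [0.67, -0.31, 0.53]] rot [[np.float64(3.74), 0, 0], [np.float64(3.74), 0, 0], [np.float64(3.74), 0, 0], [np.float64(3.74), 0, 0], [np.float64(3.74), 0, 0]]
offset [[0.67, -0.27, 0.55], [0.67, -0.23, 0.57], [0.67, -0.2, 0.58], [0.67, -0.16, 0.59], [0.67, -0.12, 0.6]] rot [[np.float64(3.74), 0, 0], [np.float64(3.74), 0, 0], [np.float64(3.74), 0, 0], [np.float64(3.74), 0, 0], [np.float64(3.74), 0, 0]]
offset [[1.4, 0.0, 0.0], [1.4, 0.0, 0.0], [1.4, 0.0, 0.0], [1.4, 0.0, 0.0], [1.4, 0.0, 0.0]] rot [[np.float64(0.0), 0, 0], [np.float64(0.0), 0, 0], [np.float64(0.0), 0, 0], [np.float64(0.0), 0, 0], [np.float64(0.0), 0, 0]]
```

>>> carry_out(offset=[[0.67,-0.43,0.44],[0.67,-0.4,0.46],[0.67,-0.37,0.49],[0.67,-0.34,0.51],[0.67,-0.3,0.53]], delta_rot=[[3.74,0,0],[3.74,0,0],[3.74,0,0],[3.74,0,0],[3.74,0,0]], fingers=1)

```text
time: 10.08
tool_pos: [0.4393, -0.0091, 0.1475]
tcp_rot: [-0.197, 1.563, 0.198]
wrist_force: [0.2, 0.3, -0.1]
width: 0.94
```

>>> carry_out(offset=[[0.67,-0.27,0.55],[0.67,-0.23,0.57],[0.67,-0.2,0.58],[0.67,-0.16,0.6],[0.67,-0.12,0.6]], delta_rot=[[3.74,0,0],[3.74,0,0],[3.74,0,0],[3.74,0,0],[3.74,0,0]])

```text
time: 10.5
tool_pos: [0.4694, -0.0153, 0.1139]
tcp_rot: [0.059, 1.572, -0.059]
wrist_force: [0.6, -0.2, 0.1]
width: 1.002
```

```bash
python3 - <<'E'
from h import *
plan([(.4727,-.015,.05,-4.2,5)]); binfit('scene','s8')
E
```

```text
at [ 0.4694 -0.0153  0.1139] jaw -4.3 F [ 0.6 -0.2  0.1] w 1.00 t 10.5
offset [[1.28, 0.01, 0.07], [1.28, 0.01, 0.07], [1.28, 0.01, 0.07], [1.28, 0.01, 0.07], [1.28, 0.01, 0.07]] rot [[np.float64(-0.02), 0, 0], [np.float64(-0.02), 0, 0], [np.float64(-0.02), 0, 0], [np.float64(-0.02), 0, 0], [np.float64(-0.02), 0, 0]]
scene 1596 zmax 0.053
  y-0.09 66 [0.4253 0.4758] [0.009 0.019]
  y-0.08 274 [0.424  0.4729] [0.013 0.052]
  y-0.07 111 [0.4304 0.4742] [0.008 0.05 ]
  y-0.06 107 [0.4307 0.4744] [0.04  0.044]
  y-0.05 103 [0.4342 0.4757] [0.038 0.042]
  y-0.04 130 [0.435  0.5061] [0.036 0.04 ]
  y-0.03 156 [0.4372 0.5052] [0.034 0.037]
  y-0.02 147 [0.4391 0.5059] [0.032 0.036]
  y-0.01 143 [0.4396 0.5053] [0.03  0.034]
  y0.00 125 [0.4425 0.5046] [0.028 0.032]
  y0.01 129 [0.443 0.504] [0.026 0.03 ]
  y0.02 103 [0.4435 0.5034] [0.024 0.027]
```

>>> carry_out(offset=[[1.3,0,0.1],[1.3,0,0.1],[1.3,0,0.05],[1.3,0,0.05],[1.3,0,0]], delta_rot=[[0,0,0],[0,0,0],[0,0,0],[0,0,0],[0,0,0]])

```text
time: 10.97
tool_pos: [0.4722, -0.0154, 0.0492]
tcp_rot: [0.055, 1.571, -0.055]
wrist_force: [0.1, -0.2, 0.2]
width: 0.999
```

>>> carry_out(offset=[[0.9,0,0],[0.9,0,0],[0.9,0,0],[0.9,0,0],[0.7,0,0]], delta_rot=[[0,0,0],[0,0,0],[0,0,0],[0,0,0],[0,0,0]])

```text
time: 11.38
tool_pos: [0.4727, -0.0154, 0.0065]
tcp_rot: [0.057, 1.57, -0.057]
wrist_force: [-0.2, 0.7, -0.1]
width: 0.996
```

>>> carry_out(offset=[[0,0,0],[0,0,0],[0,0,0],[0,0,0],[0,0,0]], delta_rot=[[0,0,0],[0,0,0],[0,0,0],[0,0,0],[0,0,0]], fingers=0.45, newtons=20)

```text
time: 11.8
tool_pos: [0.4727, -0.0154, 0.0073]
tcp_rot: [0.057, 1.57, -0.057]
wrist_force: [-0.2, 0.0, -3.2]
width: 0.844
```

```bash
python3 - <<'E'
from h import *
plan([(.478,.048,.006,-3.9,10)])
E
```

```text
at [ 0.4727 -0.0154  0.0073] jaw -4.2 F [-0.2  0.  -3.2] w 0.84 t 11.8
offset [[0.01, 0.64, 0.01], [0.01, 0.64, 0.01], [0.01, 0.64, 0.01], [0.01, 0.64, 0.01], [0.01, 0.64, 0.01]] rot [[np.float64(-0.03), 0, 0], [np.float64(-0.03), 0, 0], [np.float64(-0.03), 0, 0], [np.float64(-0.03), 0, 0], [np.float64(-0.03), 0, 0]]
offset [[0.01, 0.64, 0.01], [0.01, 0.64, 0.01], [0.01, 0.64, 0.01], [0.01, 0.64, 0.01], [0.01, 0.64, 0.01]] rot [[np.float64(-0.03), 0, 0], [np.float64(-0.03), 0, 0], [np.float64(-0.03), 0, 0], [np.float64(-0.03), 0, 0], [np.float64(-0.03), 0, 0]]
```

>>> carry_out(offset=[[0,0.6,0.02],[0,0.6,0.02],[0,0.6,0.02],[0,0.6,0.02],[0,0.6,0.02]], delta_rot=[[0,0,0],[0,0,0],[0,0,0],[0,0,0],[0,0,0]])

```text
time: 12.22
tool_pos: [0.4762, 0.0153, 0.0074]
tcp_rot: [0.057, 1.57, -0.057]
wrist_force: [0.6, 0.0, -3.5]
width: 0.847
```

>>> carry_out(offset=[[0,0.6,0.02],[0,0.6,0.02],[0,0.6,0.02],[0,0.6,0.02],[0,0.6,0.02]], delta_rot=[[0,0,0],[0,0,0],[0,0,0],[0,0,0],[0,0,0]])

```text
time: 12.63
tool_pos: [0.4793, 0.0449, 0.0073]
tcp_rot: [0.057, 1.57, -0.057]
wrist_force: [-0.7, -1.0, -3.0]
width: 0.838
```

>>> carry_out(offset=[[0,0,0],[0,0,0],[0,0,0],[0,0,0],[0,0,0]], delta_rot=[[0,0,0],[0,0,0],[0,0,0],[0,0,0],[0,0,0]], fingers=1)

```text
time: 13.05
tool_pos: [0.4795, 0.044, 0.0076]
tcp_rot: [0.057, 1.569, -0.057]
wrist_force: [1.0, 0.1, -0.0]
width: 1.003
```

>>> carry_out(offset=[[-2,0,0],[-2,0,0],[-2,0,0],[-2,0,0],[-2,0,0]], delta_rot=[[0,0,0],[0,0,0],[0,0,0],[0,0,0],[0,0,0]])

```text
time: 13.47
tool_pos: [0.4791, 0.0439, 0.1083]
tcp_rot: [0.057, 1.57, -0.058]
wrist_force: [0.6, -0.1, -0.5]
width: 1.004
```

```bash
python3 - <<'E'
from h import *
Q=binfit('scene','s9'); plan([(.473,-.075,.1,-3.9,10),(.473,-.075,.009,-3.9,10)])
E
```

```text
scene 1849 zmax 0.053
  y-0.03 44 [0.4438 0.5211] [0.012 0.035]
  y-0.02 468 [0.4312 0.5202] [0.013 0.052]
  y-0.01 173 [0.4374 0.514 ] [0.008 0.05 ]
  y0.00 174 [0.4387 0.5154] [0.029 0.044]
  y0.01 147 [0.4409 0.5146] [0.038 0.042]
  y0.02 143 [0.4419 0.514 ] [0.036 0.04 ]
  y0.03 136 [0.4435 0.5136] [0.034 0.037]
  y0.04 126 [0.4447 0.5121] [0.032 0.036]
  y0.05 119 [0.4473 0.5124] [0.03  0.034]
  y0.06 109 [0.4482 0.5111] [0.028 0.032]
  y0.07 108 [0.4487 0.5104] [0.026 0.03 ]
  y0.08 90 [0.4508 0.5099] [0.024 0.028]
  y0.09 12 [0.4516 0.4876] [0.023 0.026]
at [0.4823 0.0441 0.1126] jaw -4.2 F [1.9 0.1 3. ] w 1.00 t 13.5
offset [[0.13, -1.19, -0.01], [0.13, -1.19, -0.01], [0.13, -1.19, -0.01], [0.13, -1.19, -0.01], [0.13, -1.19, -0.01]] rot [[np.float64(-0.03), 0, 0], [np.float64(-0.03), 0, 0], [np.float64(-0.03), 0, 0], [np.float64(-0.03), 0, 0], [np.float64(-0.03), 0, 0]]
offset [[0.13, -1.19, -0.01], [0.13, -1.19, -0.01], [0.13, -1.19, -0.01], [0.13, -1.19, -0.01], [0.13, -1.19, -0.01]] rot [[np.float64(-0.03), 0, 0], [np.float64(-0.03), 0, 0], [np.float64(-0.03), 0, 0], [np.float64(-0.03), 0, 0], [np.float64(-0.03), 0, 0]]
offset [[0.91, 0.0, 0.0], [0.91, 0.0, 0.0], [0.91, 0.0, 0.0], [0.91, 0.0, 0.0], [0.91, 0.0, 0.0]] rot [[np.float64(-0.0), 0, 0], [np.float64(-0.0), 0, 0], [np.float64(-0.0), 0, 0], [np.float64(-0.0), 0, 0], [np.float64(-0.0), 0, 0]]
offset [[0.91, 0.0, 0.0], [0.91, 0.0, 0.0], [0.91, 0.0, 0.0], [0.91, 0.0, 0.0], [0.91, 0.0, 0.0]] rot [[np.float64(-0.0), 0, 0], [np.float64(-0.0), 0, 0], [np.float64(-0.0), 0, 0], [np.float64(-0.0), 0, 0], [np.float64(-0.0), 0, 0]]
```

The bin is on the holder line (.4784 against .4788 at y=.04). Now I'll go behind its rim with the fingers slightly open and low.

>>> carry_out(offset=[[0.1,-1.15,0],[0.1,-1.15,0],[0.1,-1.15,0],[0.1,-1.15,0],[0.1,-1.15,0]], delta_rot=[[0,0,0],[0,0,0],[0,0,0],[0,0,0],[0,0,0]], fingers=-0.4)

```text
time: 13.93
tool_pos: [0.4737, -0.0146, 0.1008]
tcp_rot: [0.058, 1.573, -0.058]
wrist_force: [-0.0, -0.1, -0.0]
width: 0.311
```

>>> carry_out(offset=[[0.1,-1.15,0],[0.1,-1.15,0],[0.1,-1.15,0],[0.1,-1.15,0],[0.1,-1.1,0]], delta_rot=[[0,0,0],[0,0,0],[0,0,0],[0,0,0],[0,0,0]])

```text
time: 14.35
tool_pos: [0.4708, -0.0712, 0.0971]
tcp_rot: [0.057, 1.57, -0.057]
wrist_force: [-0.0, -0.1, -0.3]
width: 0.301
```

>>> carry_out(offset=[[1.3,0,0],[1.3,0,0],[1.3,0,0],[1.3,0,0],[1.3,0,0]], delta_rot=[[0,0,0],[0,0,0],[0,0,0],[0,0,0],[0,0,0]])

```text
time: 14.77
tool_pos: [0.4711, -0.0706, 0.0318]
tcp_rot: [0.057, 1.57, -0.057]
wrist_force: [0.2, -0.1, -0.6]
width: 0.298
```

```bash
python3 - <<'E'
from h import *
plan([(.4713,-.07,.004,-3.9,5)])
E
```

```text
at [ 0.4711 -0.0706  0.0318] jaw -4.2 F [ 0.2 -0.1 -0.6] w 0.30 t 14.8
offset [[0.56, 0.01, 0.0], [0.56, 0.01, 0.0], [0.56, 0.01, 0.0], [0.56, 0.01, 0.0], [0.56, 0.01, 0.0]] rot [[np.float64(-0.05), 0, 0], [np.float64(-0.05), 0, 0], [np.float64(-0.05), 0, 0], [np.float64(-0.05), 0, 0], [np.float64(-0.05), 0, 0]]
```

>>> carry_out(offset=[[0.6,0,0],[0.6,0,0],[0.6,0,0],[0.6,0,0],[0.4,0,0]], delta_rot=[[0,0,0],[0,0,0],[0,0,0],[0,0,0],[0,0,0]])

```text
time: 15.18
tool_pos: [0.4711, -0.07, 0.004]
tcp_rot: [0.057, 1.57, -0.057]
wrist_force: [-0.7, 0.4, 0.0]
width: 0.297
```

>>> carry_out(offset=[[0,0.6,0],[0,0.6,0],[0,0.6,0],[0,0.6,0],[0,0.6,0]], delta_rot=[[0,0,0],[0,0,0],[0,0,0],[0,0,0],[0,0,0]])

```text
time: 15.6
tool_pos: [0.4735, -0.0392, 0.0047]
tcp_rot: [0.057, 1.569, -0.057]
wrist_force: [-0.0, 0.3, -0.7]
width: 0.298
```

>>> carry_out(offset=[[0,0.7,0],[0,0.7,0],[0,0.7,0],[0,0.7,0],[0,0.7,0]], delta_rot=[[0,0,0],[0,0,0],[0,0,0],[0,0,0],[0,0,0]])

```text
time: 16.02
tool_pos: [0.4759, -0.0046, 0.0045]
tcp_rot: [0.056, 1.57, -0.057]
wrist_force: [0.4, -4.0, 2.8]
width: 0.3
```

>>> carry_out(offset=[[0,0.7,0],[0,0.7,0],[0,0.7,0],[0,0.7,0],[0,0.7,0]], delta_rot=[[0,0,0],[0,0,0],[0,0,0],[0,0,0],[0,0,0]])

```text
time: 16.43
tool_pos: [0.4784, 0.0303, 0.0045]
tcp_rot: [0.057, 1.57, -0.057]
wrist_force: [-1.0, -4.7, 4.4]
width: 0.303
```

```bash
python3 - <<'E'
from h import *
plan([]); binfit('scene','s10')
cv2.imwrite('pics/s10c.png',cv2.resize(cv2.imread('pics/s10.png')[130:330,230:430],None,fx=3,fy=3,interpolation=cv2.INTER_CUBIC))
E
```

```text
at [0.4784 0.0303 0.0045] jaw -4.2 F [-1.  -4.7  4.4] w 0.30 t 16.4
scene 178 zmax 0.064
  y0.04 84 [0.4365 0.5257] [0.009 0.054]
  y0.05 53 [0.4369 0.5133] [0.009 0.051]
  y0.06 28 [0.4433 0.5212] [0.008 0.045]
```

View pics/s10c.png

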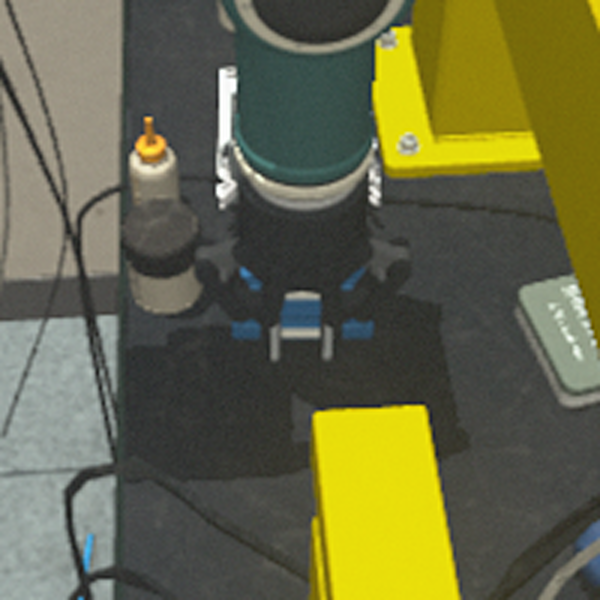

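The fingers press the rim centrally at about (300,345) in the crop, and the can and oil bottle are untouched. I'll carry on, more slowly.

>>> carry_out(offset=[[0,0.6,0],[0,0.6,0],[0,0.6,0],[0,0.6,0],[0,0.6,0]], delta_rot=[[0,0,0],[0,0,0],[0,0,0],[0,0,0],[0,0,0]])

```text
time: 16.9
tool_pos: [0.4803, 0.0602, 0.0042]
tcp_rot: [0.057, 1.57, -0.057]
wrist_force: [0.2, -4.4, 2.1]
width: 0.299
```

>>> carry_out(offset=[[0,0.6,0],[0,0.6,0],[0,0.6,0],[0,0.6,0],[0,0.6,0]], delta_rot=[[0,0,0],[0,0,0],[0,0,0],[0,0,0],[0,0,0]])

```text
time: 17.32
tool_pos: [0.4824, 0.0902, 0.0042]
tcp_rot: [0.057, 1.57, -0.057]
wrist_force: [-0.4, -4.9, 2.5]
width: 0.297
```

```bash
python3 - <<'E'
from h import *
plan([]); binfit('scene','s11')
E
```

```text
at [0.4824 0.0902 0.0042] jaw -4.2 F [-0.4 -4.9  2.5] w 0.30 t 17.3
scene 201 zmax 0.064
  y0.10 92 [0.4432 0.5287] [0.009 0.053]
  y0.11 43 [0.4396 0.5158] [0.009 0.051]
  y0.12 41 [0.451  0.5226] [0.008 0.045]
  y0.13 20 [0.4477 0.5247] [0.008 0.043]
```

>>> carry_out(offset=[[0,0.5,0],[0,0.5,0],[0,0.4,0],[0,0.4,0],[0,0.4,0]], delta_rot=[[0,0,0],[0,0,0],[0,0,0],[0,0,0],[0,0,0]])

```text
time: 17.78
tool_pos: [0.484, 0.1119, 0.0042]
tcp_rot: [0.057, 1.57, -0.057]
wrist_force: [0.2, -3.3, 1.7]
width: 0.298
```

>>> carry_out(offset=[[0,0.3,0],[0,0.3,0],[0,0.2,0],[0,0.2,0],[0,0.2,0]], delta_rot=[[0,0,0],[0,0,0],[0,0,0],[0,0,0],[0,0,0]])

```text
time: 18.2
tool_pos: [0.4849, 0.1237, 0.0042]
tcp_rot: [0.057, 1.57, -0.057]
wrist_force: [-0.6, -3.7, 1.4]
width: 0.302
```

>>> carry_out(offset=[[0,0.2,0],[0,0.2,0],[0,0.2,0],[0,0.2,0],[0,0.2,0]], delta_rot=[[0,0,0],[0,0,0],[0,0,0],[0,0,0],[0,0,0]])

```text
time: 18.62
tool_pos: [0.4856, 0.1331, 0.0042]
tcp_rot: [0.056, 1.57, -0.058]
wrist_force: [-0.1, -6.7, 1.8]
width: 0.301
```

>>> carry_out(offset=[[0,0.2,0],[0,0.2,0],[0,0.2,0],[0,0.2,0],[0,0.2,0]], delta_rot=[[0,0,0],[0,0,0],[0,0,0],[0,0,0],[0,0,0]])

```text
time: 19.03
tool_pos: [0.4859, 0.1416, 0.004]
tcp_rot: [0.053, 1.571, -0.059]
wrist_force: [0.3, -13.8, -0.4]
width: 0.306
```

>>> carry_out(offset=[[0,0.15,0],[0,0.15,0],[0,0.15,0],[0,0.15,0],[0,0.15,0]], delta_rot=[[0,0,0],[0,0,0],[0,0,0],[0,0,0],[0,0,0]])

```text
time: 19.45
tool_pos: [0.4863, 0.1493, 0.0041]
tcp_rot: [0.055, 1.572, -0.059]
wrist_force: [-1.7, -5.4, 0.2]
width: 0.3
```

>>> carry_out(offset=[[0,0.1,0],[0,0.1,0],[0,0.1,0],[0,0.1,0],[0,0.1,0]], delta_rot=[[0,0,0],[0,0,0],[0,0,0],[0,0,0],[0,0,0]])

```text
time: 19.87
tool_pos: [0.4866, 0.1548, 0.004]
tcp_rot: [0.054, 1.572, -0.058]
wrist_force: [-0.5, -8.9, 1.8]
width: 0.297
```

```bash
python3 - <<'E'
from h import *
plan([]); binfit('scene','s12')
E
```

```text
at [0.4866 0.1548 0.004 ] jaw -4.1 F [-0.5 -8.9  1.8] w 0.30 t 19.9
scene 169 zmax 0.075
  y0.16 31 [0.4916 0.5323] [0.01  0.059]
  y0.17 96 [0.445  0.5281] [0.01  0.051]
  y0.18 20 [0.4576 0.5011] [0.008 0.049]
  y0.19 14 [0.4769 0.4996] [0.008 0.009]
```

>>> carry_out(offset=[[0,0.1,0],[0,0.1,0],[0,0.1,0],[0,0.05,0],[0,0,0]], delta_rot=[[0,0,0],[0,0,0],[0,0,0],[0,0,0],[0,0,0]])

```text
time: 20.33
tool_pos: [0.4866, 0.1561, 0.004]
tcp_rot: [0.05, 1.572, -0.06]
wrist_force: [-0.7, -18.1, 5.7]
width: 0.301
```

>>> carry_out(offset=[[0,0.1,0],[0,0.1,0],[0,0.05,0],[0,0,0],[0,0,0]], delta_rot=[[0,0,0],[0,0,0],[0,0,0],[0,0,0],[0,0,0]])

```text
time: 20.75
tool_pos: [0.4866, 0.1564, 0.004]
tcp_rot: [0.046, 1.573, -0.061]
wrist_force: [0.4, -25.7, 7.8]
width: 0.299
```

>>> carry_out(offset=[[0,-0.3,0],[0,-0.5,0],[0,-0.8,0],[0,-1,0],[0,-1,0]], delta_rot=[[0,0,0],[0,0,0],[0,0,0],[0,0,0],[0,0,0]])

```text
time: 21.17
tool_pos: [0.4854, 0.1259, 0.0044]
tcp_rot: [0.057, 1.569, -0.056]
wrist_force: [0.8, -1.0, -0.7]
width: 0.3
```

>>> carry_out(offset=[[0,-2,0],[0,-2,0],[-3,-2,0],[-3,-2,0],[-3,-2,0]], delta_rot=[[0,0,0],[0,0,0],[0,0,0],[0,0,0],[0,0,0]])

```text
time: 21.58
tool_pos: [0.4769, 0.0253, 0.0946]
tcp_rot: [0.057, 1.572, -0.057]
wrist_force: [0.9, -0.6, 0.3]
width: 0.299
```

>>> carry_out(offset=[[-3,0,-3],[-3,0,-3],[-3,0,0],[0,0,0],[0,0,0]], delta_rot=[[0,0,0],[0,0,0],[0,0,0],[0,0,0],[0,0,0]])

```text
time: 22.0
tool_pos: [0.4208, 0.0304, 0.1859]
tcp_rot: [0.058, 1.563, -0.057]
wrist_force: [0.1, 0.6, -1.4]
width: 0.299
```

```bash
python3 - <<'E'
from h import *
plan([])
for n in('scene','top'):
    binfit(n,n+'13')
    P=pts(n,np.load(n+'13.npy')); p=cv2.imread(f'pics/{n}13.png'); S=cv2.cvtColor(p,cv2.COLOR_BGR2HSV)[...,1]
    g=(P[...,2]>.022)&(P[...,2]<.062)&(P[...,1]>.15)&(P[...,1]<.285)&(P[...,0]>.43)&(P[...,0]<.56)&(S<60)&(p[...,1]>110); Q=P[g]
    for x in np.arange(.46,.53,.01):
        m=(abs(Q[:,0]-x)<.005)&(Q[:,2]>.03)
        if m.sum()>5: print('  shell x%.3f'%x,np.percentile(Q[m][:,1],[0,2]).round(4))
a=cv2.imread('pics/scene13.png')[130:230,280:400]; b=cv2.imread('pics/top13.png')[135:225,225:345]
cv2.imwrite('pics/c13.png',np.vstack([cv2.resize(a,(600,320),interpolation=cv2.INTER_CUBIC),cv2.resize(b,(600,280),interpolation=cv2.INTER_CUBIC)]))
E
```

```text
at [0.4208 0.0304 0.1859] jaw -4.2 F [ 0.1  0.6 -1.4] w 0.30 t 22.0
scene 480 zmax 0.053
  y0.15 28 [0.5013 0.5322] [0.009 0.024]
  y0.16 363 [0.445  0.5325] [0.011 0.051]
  y0.17 47 [0.4521 0.5184] [0.008 0.051]
  y0.18 36 [0.4589 0.5172] [0.008 0.01 ]
  shell x0.460 [0.1702 0.1709]
  shell x0.470 [0.1587 0.1594]
  shell x0.480 [0.1591 0.1596]
  shell x0.490 [0.158  0.1595]
  shell x0.500 [0.1576 0.1584]
  shell x0.510 [0.1568 0.1591]
  shell x0.520 [0.1671 0.1683]
  shell x0.530 [0.1515 0.1661]
top 243 zmax 0.053
  y0.16 121 [0.4555 0.5341] [0.012 0.051]
  y0.17 120 [0.4431 0.5306] [0.045 0.052]
  shell x0.460 [0.1732 0.1738]
  shell x0.470 [0.163  0.1729]
  shell x0.480 [0.1622 0.172 ]
  shell x0.490 [0.1616 0.1646]
  shell x0.500 [0.1607 0.1704]
  shell x0.510 [0.1612 0.17  ]
  shell x0.520 [0.1691 0.1707]
  shell x0.530 [0.1542 0.1697]
```

View pics/c13.png

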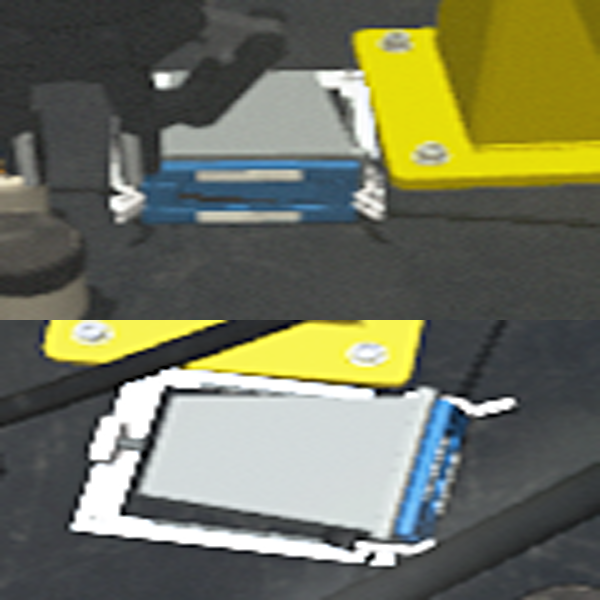

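The bin's rim now sits between the two clips, in front of the shell, and the shell has sprung back to its start position. I'll measure how well it is seated.

```bash
python3 - <<'E'
from h import *
for n in('scene','top'):
    P=pts(n,np.load(n+'13.npy')); p=cv2.imread(f'pics/{n}13.png'); hsv=cv2.cvtColor(p,cv2.COLOR_BGR2HSV); H,S,V=[hsv[...,i].astype(int) for i in range(3)]
    ax=np.array([.068,.998,0]); o=np.array([.4877,.171,0])
    u=(P-o)@ax; v=(P-o)@np.array([.998,-.068,0]); z=P[...,2]
    w=(abs(v)<.03)&(u>-.04)&(u<.06)&(z>.005)&(z<.065)
    b=w&(H>95)&(H<115)&(S>100); g=w&(S<60)&(V>110)
    print(n)
    for nm,m in(('bin',b|g),):
        for zz in np.arange(.0075,.06,.005):
            k=m&(abs(z-zz)<.0025)
            if k.sum()>4: print('  z%.4f u'%zz,k.sum(),(np.percentile(u[k],[2,25,50,75,98])*1e3).round(1))
    # profile along u down the middle
    for uu in np.arange(-.02,.02,.002):
        k=(b|g)&(abs(u-uu)<.001)
        if k.sum()>2: print('   u%.0f'%(uu*1e3),'z',np.percentile(z[k],[10,50,95]).round(4),'blue%.2f'%(b[k].mean()))
    e=(b)&(z>.03); 
    bb=(abs(v)<.06)&(u>-.02)&(u<0.01)&(z>.005)&(z<.06)&(H>95)&(H<115)&(S>100); print('  v range',np.percentile(v[bb],[1,99]).round(4))
    # clips: white pts
    c=(abs(v)>.035)&(abs(v)<.062)&(u>-.035)&(u<.0)&(z>.012)&(z<.06)&(S<50)&(V>140)
    for s in(-1,1):
        for uu in np.arange(-.03,0,.004):
            k=c&(v*s>0)&(abs(u-uu)<.002)
            if k.sum()>1: print('   clip',s,'u%.0f'%(uu*1e3),'v',np.round([v[k].min(),v[k].max()],4),'z',z[k].max().round(3))
E
```

```text
scene
  z0.0075 u 169 [-16.3 -13.    7.   12.4  16.8]
  z0.0125 u 84 [-16.6 -14.6 -13.4 -10.6   5.3]
  z0.0175 u 33 [-15.6 -13.3 -12.4  -9.4  -8. ]
  z0.0375 u 72 [-11.2  -8.8  48.7  55.2  59.3]
  z0.0425 u 196 [-12.4  11.6  30.4  38.5  49.8]
  z0.0475 u 155 [-11.8  -9.1  13.6  18.9  28. ]
  z0.0525 u 115 [-11.   -6.8  -1.1   1.5   5.9]
  z0.0575 u 15 [-2.7 -0.4 -0.1  1.4  3.1]
   u-16 z [0.0059 0.0092 0.0152] blue0.25
   u-14 z [0.0074 0.0117 0.0172] blue0.62
   u-12 z [0.0124 0.0396 0.0491] blue0.49
   u-10 z [0.0156 0.0444 0.0508] blue0.47
   u-8 z [0.014  0.0446 0.0516] blue0.85
   u-6 z [0.0494 0.0498 0.0523] blue1.00
   u-4 z [0.0496 0.0503 0.0512] blue1.00
   u-2 z [0.0484 0.0538 0.055 ] blue0.29
   u-0 z [0.0086 0.053  0.0558] blue0.25
   u2 z [0.0086 0.0529 0.0555] blue0.29
   u4 z [0.0075 0.0536 0.0548] blue0.45
   u6 z [0.0076 0.0092 0.0533] blue0.54
   u8 z [0.0068 0.0088 0.01  ] blue1.00
   u10 z [0.0065 0.0072 0.009 ] blue1.00
   u12 z [0.0059 0.008  0.009 ] blue1.00
   u14 z [0.0065 0.0464 0.0478] blue0.48
   u16 z [0.0067 0.0081 0.0465] blue0.59
   u18 z [0.0063 0.046
[... 1476 characters left out ...]
lue0.00
   u8 z [0.0476 0.0519 0.0545] blue0.00
   u10 z [0.0444 0.0467 0.0509] blue0.00
   u12 z [0.0443 0.046  0.0495] blue0.00
   u14 z [0.0442 0.0462 0.0493] blue0.00
   u16 z [0.0433 0.0455 0.0486] blue0.00
   u18 z [0.0431 0.0455 0.0485] blue0.00
  v range [-0.0445  0.0491]
   clip -1 u-14 v [-0.0486 -0.0434] z 0.033
   clip -1 u-10 v [-0.0513 -0.0416] z 0.032
   clip -1 u-6 v [-0.0527 -0.0453] z 0.032
   clip -1 u-2 v [-0.052  -0.0448] z 0.035
   clip 1 u-30 v [0.0549 0.0585] z 0.033
   clip 1 u-26 v [0.053  0.0567] z 0.034
   clip 1 u-22 v [0.0516 0.0534] z 0.035
   clip 1 u-18 v [0.0485 0.051 ] z 0.032
   clip 1 u-14 v [0.0478 0.0526] z 0.031
   clip 1 u-10 v [0.0498 0.0544] z 0.032
```

The rim's 8 mm edge abuts the shell's front edge in both cameras, to within about 1 mm. Both clips narrow to about ±45 mm just behind the rim, which is ±47 mm wide. The force trace shows a rise to 14 N, a drop to 5 N, then a hard stop. All three say it has snapped in, so I'm handing the job in.

```bash
python3 -c "
from workcell import *
print(finish_job())"
```

```text
the job is handed in; nothing more can be done
None
```

The bin is home in the holder as far as my checks show, and I handed the job in at about 22 s. `finish_job` gave no verdict.

**What I did:**
- I gripped the standing bin lightly and slid and turned it on the bench, so that the tip would leave it lined up with the holder.
- I pushed it over onto its broad side; its rim then measured about 50 mm high, and it lay outside the holder.
- I gripped it again and dragged it about 60 mm forward, to get clear of the yellow bracket behind it.
- I pushed low on the middle of the rim with two slightly open fingers, then backed off.

**Pushing it in:** the force rose to about 14 N and dropped to 5 N as the clips snapped. It then rose against the hard stop, and I stopped at 26 N.

**Last checks:**
- **Seating:** the shell had sprung back to its start position. The rim lay against the shell's rim within about 1 mm in both cameras.
- **Clips:** both clips showed closed in behind the rim.
- **Sideways offset:** the bin measured about 1 to 2 mm off my holder line, inside the 4 mm limit.
- **Robot and bottles:** the arm was clear of everything. The can and oil bottle looked undisturbed in the pictures I viewed. I didn't check the solvent bottle at the end, but nothing came near it.
- **Camera disagreement:** the two cameras differed by 2 to 3 mm in absolute position along the push, so I relied on positions measured within one picture.

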